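Pack the test caddy and leave the look-alikes

TASK

Pack the grey four-bay caddy for the next test round: stand the blue-lidded specimen cup on the blue pad, the red-lidded specimen cup on the red pad, the orange-capped strip vial on the yellow pad and the white dropper bottle on the white pad. Each must stand upright on the floor of its bay, let go. Leave the blue-capped vial and the amber dropper bottle standing where they are, and tip nothing over.

Things in the scene. Friction and masses are not known exactly. Their poses are not given: they have to be found in the camera images.
- cup_blue: round specimen cup with a blue screw lid (fixed on), loose, upright: 67 mm tall, body 56 mm across, lid 60 mm across from 54 to 66 mm above its base. Origin: centre of its underside; z up.
- cup_red: round specimen cup with a red screw lid (fixed on), loose, upright: 67 mm tall, body 56 mm across, lid 60 mm across from 54 to 66 mm above its base. Origin: centre of its underside; z up.
- vial_orange: test-strip vial, white round tube with an orange-ochre snap cap (fixed on), loose, upright: 102 mm tall, body 36 mm across, cap 39 mm across above 85 mm. Origin: centre of its underside; z up.
- dropper_white: round dropper bottle with a white body, black collar and red rubber bulb on top, loose, upright: 112 mm tall, body 35 mm across up to 68 mm, collar 22 mm across up to 80 mm, bulb 17 mm across. Origin: centre of its underside; z up.
- vial_blue: test-strip vial, white round tube with a blue snap cap (fixed on), loose, upright: 102 mm tall, body 36 mm across, cap 39 mm across above 85 mm. Origin: centre of its underside; z up. Does not belong in the caddy: it stays where it stands.
- dropper_amber: round dropper bottle with an amber-brown body, black collar and red rubber bulb on top, loose, upright: 112 mm tall, body 35 mm across up to 68 mm, collar 22 mm across up to 80 mm, bulb 17 mm across. Origin: centre of its underside; z up. Does not belong in the caddy: it stays where it stands.
- pad_blue: Blue square pad, 77 x 77 x 3 mm, fixed, centred on the floor of one bay of the grey caddy. Origin: centre of its underside, 4 mm above the bench (things stand on its top, 7 mm above the bench); z up, x and y along the bay's walls. Caddy: fixed to the bench, open, 172 x 172 mm, rim 34 mm above the bench, four bays two by two; which bay has which pad changes.
- pad_red: Red square pad, 77 x 77 x 3 mm, fixed, centred on the floor of one bay of the grey caddy. Origin: centre of its underside, 4 mm above the bench (things stand on its top, 7 mm above the bench); z up, x and y along the bay's walls. Bays are 80 mm square inside, centres 84 mm apart, walls and dividers 4 mm thick, rim 27 mm above the pads.
- pad_yellow: Yellow square pad, 77 x 77 x 3 mm, fixed, centred on the floor of one bay of the grey caddy. Origin: centre of its underside, 4 mm above the bench (things stand on its top, 7 mm above the bench); z up, x and y along the bay's walls. Two facing sides of the caddy carry a steel loop that stands out 17 mm, 24 mm above the bench.
- pad_white: White square pad, 77 x 77 x 3 mm, fixed, centred on the floor of one bay of the grey caddy. Origin: centre of its underside, 4 mm above the bench (things stand on its top, 7 mm above the bench); z up, x and y along the bay's walls. Not listed: a fixed microscope, 0.54 m tall, at x 0.28 to 0.60, y -0.20 to 0.01, to be passed well above; nothing else near the things is over 120 mm tall.
Not all that is in view belongs to the job. There is more than one size of the vial_orange; the job needs the largest.

How it is judged (in metres and radians):
At the end, for the whole second after the job is handed in: The four things stand each on its pad: centre within 40 mm of the pad's centre, base less than 6 mm above the pad's top, tilt under 0.15 rad, released and at rest. The blue-capped vial and the amber dropper bottle stand upright within 25 mm of where they started (horizontal distance between cup_blue and pad_blue below 0.04 m and z of cup_blue in the frame of pad_blue between -0.001 and 0.009 m and angle between each of cup_blue, cup_red, vial_orange, dropper_white, vial_blue, dropper_amber's own z axis and vertical below 0.15 rad and linear speed of each of cup_blue, cup_red, vial_orange, dropper_white, vial_blue, dropper_amber below 0.02 m/s and contact force between each of cup_blue, cup_red, vial_orange, dropper_white and the fingers below 0.1 N and horizontal distance between cup_red and pad_red below 0.04 m and z of cup_red in the frame of pad_red between -0.001 and 0.009 m and horizontal distance between vial_orange and pad_yellow below 0.04 m and z of vial_orange in the frame of pad_yellow between -0.001 and 0.009 m and horizontal distance between dropper_white and pad_white below 0.04 m and z of dropper_white in the frame of pad_white between -0.001 and 0.009 m and distance of each of vial_blue, dropper_amber from where it was at the start of the episode below 0.025 m); the robot touches nothing.
It fails at once if the blue-capped vial is pushed or carried away from where it stood (more than 25 mm) (distance of vial_blue from where it was at the start of the episode above 0.025 m).
It fails at once if the amber dropper bottle is pushed or carried away from where it stood (more than 25 mm) (distance of dropper_amber from where it was at the start of the episode above 0.025 m).
It fails at once if a cup, vial or bottle is tipped over (more than 0.7 rad) (angle between any of cup_blue, cup_red, vial_orange, dropper_white, vial_blue, dropper_amber's own z axis and vertical above 0.7 rad).
It also fails if it takes over 115 s, if anything falls off the work surface, if the arm or the gripper's body presses on something with over 40 N, if the wrist force passes 120 N, or if a joint passes its speed limit or range.

ROBOT

A 6-joint arm with a two-finger parallel gripper is mounted at the origin on a cart in front of the work surface, level with it; the furniture and walls round the work are solid. World frame = base frame: x ahead of the robot, y to its left, z up, the work surface at z = 0. Lengths are in mm, angles in rad, forces in N, time in s.
With the tool pointing down it reaches from about 350 to 975 mm from the base axis. Payload 7.1 kg.
Tool frame: the origin (TCP) lies midway between the tips of the shut fingers; the grasp point (between the pads) lies 19 mm behind it (ctrl.grip_depth is the distance from the TCP to the grasp point, in mm); z points along the fingers, y is the line along which they close (so a half turn about z gives the same grasp; the last joint's range is limited). The gripper opens to 88 mm and grips with 3 to 60 N. Pads are 20 mm wide; open, the fingers measure 115 mm over their backs; the gripper's body (75 mm by 178 mm) begins 61 mm behind the grasp point.
Start: joints at [1.129, 0.423, 1.63, -0, 1.089, -0.019], TCP at [256.415, 569.962, 222.675] pointing down, gripper open.
Joint ranges: [-3, 3], [-0.9, 2.11], [0.09, 2.58], [-1.31, 4.45], [0.11, 2.69], [-2.54, 2.54]. Speed limits (rad/s): [2.39, 2.39, 3.01, 3.14, 3.14, 3.14].

INTERFACE

Orientations are given as a rotation vector (axis times angle).
In Python, from workcell import ctrl, cams gives the robot as it stands.
- The arm moves only by the tool move_arm, never from a script. Its argument "steps" is a list of rows, each a list of 3 entries, a list of its own where there are three numbers: the shift along the tool's x, y, z in units of 25 mm (1.0 is 25 mm), then the turn about the tool's z in units of 5 degrees (1.0 is 5 degrees), then the closure, from 0 (fully open) to 1 (shut). A call has 1 to 20 rows; each row shifts and turns the commanded pose from where the row before left it, along the tool's axes as they then stand; what a row does not reach is not made up. A row lasts 1/12 s, in which the tool goes at most 41.7 mm and 7.16 degrees, less where a joint would pass 70% of its speed; a pose out of reach is approached as far as the arm can. A call is refused whole if a number of a shift passes 1 or a number of a turn 1, either way. A call with a gripper value outside its range is refused whole. The fingers move at their own pace and stop on an object; the grip force is fixed at half the most. Time passes only in rows, so rows that do not move let the fingers close. It gives the time, the measured TCP pose, the force, the opening and the grip force at its end, in the units of the state.
- ctrl.get_obs(): the state, without advancing time (a new reading comes with each control period).
- cams.get_image(name): name is "side" or "top"; returns a dict with "image" (480x640x3 uint8, red, green, blue), "camera_matrix" (3x3 intrinsics, pixels), "k1" (the pictures are not rectified: a ray, as slopes to the right and down, at radius r is drawn at 1 + k1 r^2 times it, then the intrinsics apply), "xyz" and "rotation" of the camera in the world. Camera axes: x right, y down, z forward; pixel columns grow to the right and rows downward; lengths in mm; the calibration is good to about 2 mm. A picture is of the moment at which its call begins. There is no depth.
- ctrl.close_job(): hands the job in; it is judged then, once.
Trained networks look in the newest picture that a camera, given by its name, has taken for a name from the list of things; names that differ only in an ending like _2 or _b are one class to them, and where a whole thing is asked for, a point or a joint stands for the part that bears it (a point fixed in the world has none). Each returns a list of dicts, best first, with "p" (0 to 1); they miss things now and then, are a little off and sometimes report something else, mostly with a low value. They report only what shows in the picture. A call takes as long as a camera call. They do not tell look-alikes from the thing itself.
- cams.boxes_of(camera, thing): "rect" ([centre column, centre row, width, height] in pixels, round what is visible of it).
- cams.cut_out(camera, thing): "pixels" (480x640 bool, what is visible of it) and "rect" ([centre column, centre row, width, height] in pixels, round what is visible of it).
The state is a dict: "t": time; "qpos": joint angles; "qvel": joint speeds; "joint_torque": joint torques, N m; "ee_pos": TCP position; "orientation": TCP orientation; "ft_force": force on the tool from outside, world axes, zero at the start; "moment": the same for the moment, N m; "width": finger opening in mm; "grasp_force": force on a finger pad.
Only numpy, scipy, OpenCV 4.12 (cv2) and the standard library are available. Lean on these libraries where they do the work, as an engineer would, in place of code of your own. Each camera call takes 0.05 s, during which the arm holds its last target. There are 200 camera calls.

## Working session

There is one attempt and no reset: what is moved stays moved. The work goes in short steps, Python scripts to look and compute and a tool call to move; the robot and the scene stay as the last step left them, time stands still between calls to the robot, and variables do not carry over. Pictures are saved under pics/ and viewed, at most 14 in all, crops included, and the job is handed in when it is done.

Besides the shell and the picture viewer there is one more tool, called in YAML: its name, and indented under it one key for each argument. move_arm: Moves the arm, as the interface text tells. Its arguments: {"type":"object","properties":{"steps":{"type":"array"}},"required":["steps"]}

```bash
mkdir -p pics; cat > h.py <<'E'
import numpy as np, cv2
from workcell import ctrl, cams
def ray(im,u,v):
    K=np.array(im["camera_matrix"]);k1=im["k1"]
    d=np.array([(u-K[0,2])/K[0,0],(v-K[1,2])/K[1,1]]);s=d.copy()
    for _ in range(30): s=d/(1+k1*(s@s))
    return np.array(im["xyz"]),np.array(im["rotation"])@np.array([s[0],s[1],1])
def at(im,u,v,z):
    o,r=ray(im,u,v);return (o+r*(z-o[2])/r[2])[:2]
def proj(im,P):
    R=np.array(im["rotation"]);c=R.T@(np.array(P,float)-np.array(im["xyz"]));s=c[:2]/c[2]
    s=s*(1+im["k1"]*(s@s));K=np.array(im["camera_matrix"]);return np.array([K[0,0]*s[0]+K[0,2],K[1,1]*s[1]+K[1,2]])
def save(im,n,crop=None,f=1):
    a=im["image"][:,:,::-1]
    if crop: x0,y0,x1,y1=crop;a=a[y0:y1,x0:x1]
    cv2.imwrite("pics/"+n,cv2.resize(a,None,fx=f,fy=f,interpolation=cv2.INTER_CUBIC))
E
python3 - <<'E'
from h import *
H=dict(cup_blue=66,cup_red=66,vial_orange=102,dropper_white=112,vial_blue=102,dropper_amber=112,pad_blue=7,pad_red=7,pad_yellow=7,pad_white=7)
for c in("top","side"):
    im=cams.get_image(c);save(im,c+"0.png");print(c,np.round(im["xyz"]),np.round(im["rotation"],2).tolist(),im["camera_matrix"][0][0],im["k1"])
    for t,h in H.items():
        for d in cams.boxes_of(c,t):
            r=d["rect"];print(c,t,round(d["p"],2),np.round(r).tolist(),np.round(at(im,r[0],r[1],h/2 if h>9 else h)))
print({k:np.round(v,3) for k,v in ctrl.get_obs().items()})
E
```

```text
top [383. 229. 891.] [-2.09, 2.16, -0.19] 503.30672618312195 -0.05135019282018456Traceback (most recent call last):
  File "<stdin>", line 7, in <module>
  File "h.py", line 9, in at
    o,r=ray(im,u,v);return (o+r*(z-o[2])/r[2])[:2]
                                         ~^^^
IndexError: invalid index to scalar variable.
```

Rotation is a rotation vector.

```bash
sed -i 's/np.array(im\["rotation"\])/cv2.Rodrigues(np.array(im["rotation"],float))[0]/' h.py
python3 - <<'E'
from h import *
H=dict(cup_blue=66,cup_red=66,vial_orange=102,dropper_white=112,vial_blue=102,dropper_amber=112,pad_blue=7,pad_red=7,pad_yellow=7,pad_white=7)
for c in("top","side"):
    im=cams.get_image(c);save(im,c+"0.png");print(c,np.round(im["xyz"]),np.round(im["rotation"],2).tolist(),im["camera_matrix"][0][0],im["k1"])
    for t,h in H.items():
        for d in cams.boxes_of(c,t):
            r=d["rect"];print(c,t,round(d["p"],2),np.round(r).tolist(),np.round(at(im,r[0],r[1],h/2 if h>9 else h)))
print({k:np.round(v,3) for k,v in ctrl.get_obs().items()})
E
```

```text
top [383. 229. 891.] [-2.09, 2.16, -0.19] 503.30672618312195 -0.05135019282018456
top cup_blue 0.78 [253.0, 346.0, 37.0, 37.0] [352. 342.]
top cup_red 0.57 [372.0, 221.0, 36.0, 43.0] [560. 134.]
top vial_orange 0.8 [385.0, 160.0, 32.0, 32.0] [663. 107.]
top vial_orange 0.77 [428.0, 163.0, 22.0, 32.0] [657.  32.]
top vial_orange 0.56 [323.0, 160.0, 22.0, 38.0] [667. 215.]
top vial_orange 0.33 [266.0, 276.0, 44.0, 40.0] [468. 317.]
top dropper_white 0.66 [314.0, 333.0, 22.0, 22.0] [371. 240.]
top vial_blue 0.68 [323.0, 158.0, 25.0, 37.0] [670. 215.]
top dropper_amber 0.78 [375.0, 289.0, 28.0, 19.0] [440. 136.]
top pad_blue 0.72 [218.0, 277.0, 44.0, 45.0] [473. 406.]
top pad_red 0.83 [267.0, 225.0, 43.0, 44.0] [564. 319.]
top pad_yellow 0.8 [266.0, 274.0, 44.0, 43.0] [475. 322.]
top pad_white 0.89 [218.0, 230.0, 42.0, 42.0] [557. 408.]
side [117. -42. 743.] [-2.27, 1.25, -0.4] 449.4259241146245 -0.09069307849161867
side cup_blue 0.78 [210.0, 273.0, 39.0, 39.0] [357. 344.]
side cup_blue 0.65 [283.0, 212.0, 40.0, 29.0] [546. 313.]
side cup_red 0.95 [364.0, 246.0, 37.0, 42.0] [562. 138.]
s
[... 341 characters left out ...]
 34.0] [477. 406.]
side pad_red 0.63 [282.0, 213.0, 40.0, 28.0] [559. 327.]
side pad_yellow 0.92 [261.0, 240.0, 39.0, 33.0] [480. 323.]
side pad_white 0.74 [249.0, 196.0, 43.0, 28.0] [558. 413.]
{'t': np.float64(1.2), 'qpos': array([ 1.129,  0.423,  1.63 , -0.   ,  1.089, -0.019]), 'qvel': array([-0.001,  0.   , -0.001,  0.001,  0.001, -0.   ]), 'joint_torque': array([ 0.0000e+00, -5.4459e+01, -2.7405e+01,  6.4000e-02,  1.7000e-02,
       -0.0000e+00]), 'ee_pos': array([256.413, 569.965, 222.675]), 'orientation': array([ 0.659,  3.072, -0.   ]), 'ft_force': array([-0.685,  0.228,  0.58 ]), 'moment': array([ 0.029,  0.008, -0.007]), 'grasp_force': np.float64(0.0), 'width': np.float64(87.906)}
```

View pics/top0.png

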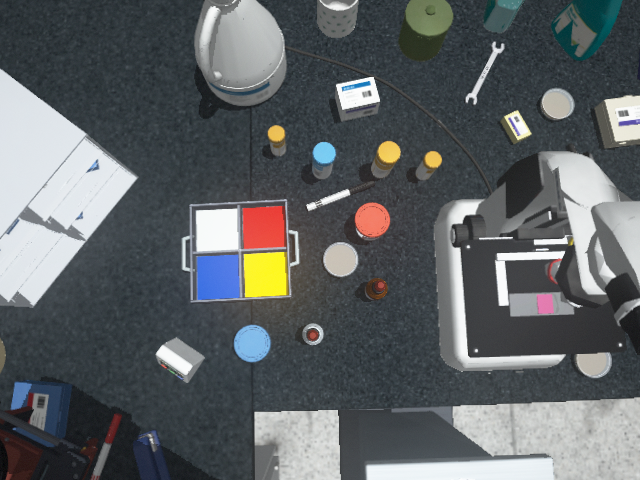

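View pics/side0.png

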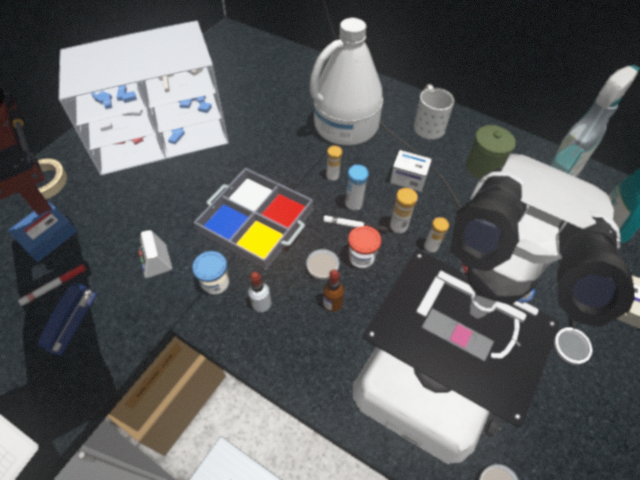

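Orange-capped vials: top (277,140), (386,158), (431,165). The middle one looks largest. I'll confirm this in an enlarged crop and refine the positions by fitting silhouettes in both cameras.

```bash
cat > fit.py <<'E'
from h import *
from scipy.optimize import least_squares
cup=[(28,0),(28,54),(30,54),(30,66)];vial=[(18,0),(18,85),(19.5,85),(19.5,102)];drop=[(17.5,0),(17.5,68),(11,80),(8.5,80),(7,112)]
PR=dict(cup_blue=cup,cup_red=cup,vial_orange=vial,vial_blue=vial,dropper_white=drop,dropper_amber=drop)
A=np.linspace(0,2*np.pi,40)
def sil(im,prof,x,y,z0=0):
    p=np.array([proj(im,(x+r*np.cos(a),y+r*np.sin(a),z+z0)) for r,z in prof for a in A])
    return np.array([p[:,0].min(),p[:,1].min(),p[:,0].max(),p[:,1].max()])
def locate(ims,t,guess,z0=0,tol=45):
    obs=[]
    for c,im in ims.items():
        best=None
        for d in cams.cut_out(c,t):
            m=d["pixels"];ys,xs=np.nonzero(m)
            if len(xs)<30: continue
            b=np.array([xs.min(),ys.min(),xs.max()+1,ys.max()+1.]);s=sil(im,PR[t],*guess,z0)
            e=np.abs(b-s).max()
            if e<tol/2.5 and (best is None or e<best[0]): best=(e,b)
        if best: obs.append((im,best[1]))
    if not obs: return None
    f=lambda q:np.concatenate([sil(im,PR[t],q[0],q[1],z0)-b for im,b in obs])
    s=least_squares(f,guess,loss="soft_l1",diff_step=1e-4);return np.round(s.x,1),len(obs),np.round(s.fun if False else f(s.x),1)
G=dict(cup_blue=(355,343),cup_red=(561,136),vial_orange=(664,107),vial_blue=(669,215),dropper_white=(371,240),dropper_amber=(438,134))
E
python3 - <<'E'
from fit import *
ims={c:cams.get_image(c) for c in("top","side")}
for t,g in G.items(): print(t,locate(ims,t,g))
# caddy corners: pads
for c,im in ims.items():
    for t in("pad_blue","pad_red","pad_yellow","pad_white"):
        for d in cams.cut_out(c,t)[:1]:
            ys,xs=np.nonzero(d["pixels"]);pts=np.array([at(im,u+.5,v+.5,7) for u,v in zip(xs,ys)],np.float32)
            r=cv2.minAreaRect(pts);print(c,t,np.round(r[0]),np.round(r[1]),round(r[2],1))
a=ims["side"]["image"][130:270,310:460,::-1];b=ims["top"]["image"][110:250,250:450,::-1]
cv2.imwrite("pics/v.png",np.hstack([cv2.resize(a,(322,300)),cv2.resize(b,(428,300))]))
E
```

```text
cup_blue (array([358. , 341.4]), 2, array([-0.7, -0.5,  1. ,  0.4, -1. , -0.8,  0.8,  0.8]))
cup_red (array([556.9, 136.7]), 2, array([-0.1, -0.6, -0. ,  0.7,  0.3, -1.2, -0.2,  1.4]))
vial_orange (array([662.1, 108.7]), 2, array([ 0.1, -1. , -0. ,  1.4, -0.1, -1.2,  0.1,  0.9]))
vial_blue (array([663.1, 214.6]), 2, array([-0. , -0.8, -0.3,  1.5,  0.8, -0.8, -0.1,  1.3]))
dropper_white (array([370.2, 241.6]), 1, array([ 0.6, -0. , -0.6,  0. ]))
dropper_amber (array([440.3, 132.9]), 2, array([-1.3, -0.3,  1.6,  0.1, -0.6, -0.1,  0.3,  0.2]))
top pad_blue [473. 407.] [79. 75.] 2.0
top pad_red [560. 324.] [75. 77.] 1.4
top pad_yellow [475. 322.] [77. 77.] 1.4
top pad_white [558. 409.] [75. 74.] 0.8
side pad_blue [479. 409.] [67. 69.] 88.4
side pad_red [565. 329.] [62. 65.] 0.5
side pad_yellow [480. 326.] [68. 68.] 1.3
side pad_white [562. 412.] [66. 66.] 0.4
```

View pics/v.png

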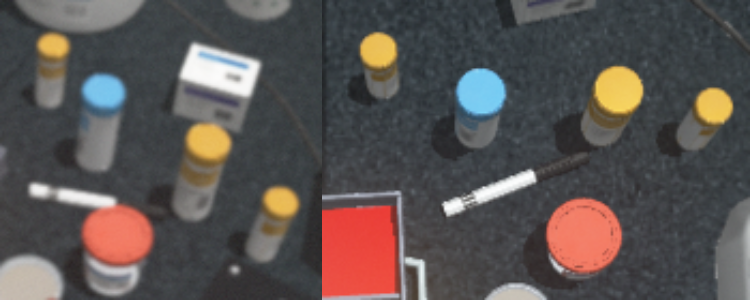

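The middle vial at top (386,158), side (404,211), is the largest: its cap is as wide as the blue vial's, and the other two are clearly smaller. So vial_orange is at (662,109). First I'll align the tool axes with the world and go over cup_blue.

move_arm:
  steps:
    - [[0,0,0],-0.968,0]
    - [[0,0,0],-0.968,0]
    - [[0,0,0],-0.968,0]
    - [[0,0,0],-0.968,0]
    - [[0,0,0],-0.968,0]
    - [[-0.41,-0.91,0],0,0]
    - [[-0.41,-0.91,0],0,0]
    - [[-0.41,-0.91,0],0,0]
    - [[-0.41,-0.91,0],0,0]
    - [[-0.41,-0.91,0],0,0]
    - [[-0.41,-0.91,0],0,0]
    - [[-0.41,-0.91,0],0,0]
    - [[-0.41,-0.91,0],0,0]
    - [[-0.41,-0.91,0],0,0]
    - [[-0.41,-0.91,0],0,0]
    - [[0,0,0],0,0]
    - [[0,0,0],0,0]

```text
t: 3.72
ee_pos: [359.3, 341.8, 222.9]
orientation: [0.004, 3.141, 0.001]
ft_force: [0.7, 0.5, 0.3]
width: 87.7
grasp_force: 0.0
```

move_arm:
  steps:
    - [[0.05,0,0.8],0,0]
    - [[0,0,0.8],0,0]
    - [[0,0,0.8],0,0]
    - [[0,0,0.8],0,0]
    - [[0,0,0.8],0,0]
    - [[0,0,0.8],0,0]
    - [[0,0,0.8],0,0]
    - [[0,0,0.8],0,0]
    - [[0,0,0.5],0,0]
    - [[0,0,0.38],0,0]
    - [[0,0,0],0,0]
    - [[0,0,0],0,1]
    - [[0,0,0],0,1]
    - [[0,0,0],0,1]
    - [[0,0,0],0,1]
    - [[0,0,0],0,1]
    - [[0,0,0],0,1]
    - [[0,0,0],0,1]
    - [[0,0,0],0,1]

```text
t: 5.3
ee_pos: [357.9, 342.6, 41.2]
orientation: [0.001, 3.141, 0.001]
ft_force: [0.4, -1.3, 6.7]
width: 56.6
grasp_force: 30.0
```

move_arm:
  steps:
    - [[0,0,-0.3],0,1]
    - [[0,0,-0.7],0,1]
    - [[0,0,-0.8],0,1]
    - [[0,0,-0.8],0,1]
    - [[0,0,-0.4],0,1]
    - [[-0.3,0.17,0],0,1]
    - [[-0.7,0.39,0],0,1]
    - [[-0.7,0.39,0],0,1]
    - [[-0.7,0.39,0],0,1]
    - [[-0.7,0.39,0],0,1]
    - [[-0.7,0.39,0],0,1]
    - [[-0.56,0.31,0],0,1]
    - [[-0.3,0.17,0],0,1]
    - [[0,0,0],0,1]
    - [[0,0,0],0,1]

```text
t: 6.55
ee_pos: [473.6, 406.9, 114.6]
orientation: [-0.001, -3.14, 0.002]
ft_force: [-0.7, -0.3, -0.7]
width: 56.7
grasp_force: 30.0
```

```bash
python3 - <<'E'
from fit import *
o=ctrl.get_obs();print(o["ee_pos"],o["width"],o["grasp_force"],np.round(o["qpos"],3))
ims={c:cams.get_image(c) for c in("top","side")}
a=ims["side"]["image"][120:320,130:380,::-1];b=ims["top"]["image"][180:380,130:350,::-1]
cv2.imwrite("pics/c1.png",np.hstack([cv2.resize(a,(400,320)),cv2.resize(b,(352,320))]))
E
```

```text
[473.58431355 406.86414082 114.59218522] 56.72140390231423 29.999942397334962 [ 0.691  0.557  1.697  0.     0.89  -0.88 ]
```

View pics/c1.png

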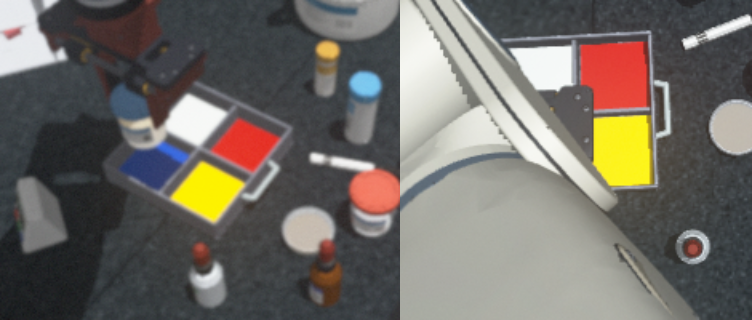

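The cup hangs upright over the blue bay, at side crop (140,120). Now I'll lower it.

move_arm:
  steps:
    - [[-0.04,0.02,0.5],0,1]
    - [[0,0,0.6],0,1]
    - [[0,0,0.6],0,1]
    - [[0,0,0.4],0,1]
    - [[0,0,0.3],0,1]
    - [[0,0,0.15],0,1]
    - [[0,0,0],0,1]
    - [[0,0,0],0,1]

```text
t: 7.32
ee_pos: [475.2, 408.0, 52.1]
orientation: [0.001, 3.141, 0.0]
ft_force: [-0.0, 0.3, -0.1]
width: 56.6
grasp_force: 30.0
```

move_arm:
  steps:
    - [[0,0,0.06],0,1]
    - [[0,0,0.04],0,1]
    - [[0,0,0],0,1]

```text
t: 7.57
ee_pos: [475.3, 408.0, 49.8]
orientation: [0.001, 3.141, 0.001]
ft_force: [1.1, -0.2, -0.5]
width: 56.7
grasp_force: 30.0
```

move_arm:
  steps:
    - [[0,0,0.06],0,1]
    - [[0,0,0.04],0,1]
    - [[0,0,0],0,1]

```text
t: 7.82
ee_pos: [475.8, 408.1, 48.2]
orientation: [0.0, 3.14, 0.001]
ft_force: [-1.3, -2.9, 9.9]
width: 56.6
grasp_force: 30.0
```

move_arm:
  steps:
    - [[0,0,0],0,0.16]
    - [[0,0,0],0,0.16]
    - [[0,0,0],0,0.16]
    - [[0,0,0],0,0.16]
    - [[0,0,-0.3],0,0.16]
    - [[0,0,-0.7],0,0.16]
    - [[0,0,-0.9],0,0.16]
    - [[0,0,-0.9],0,0.16]
    - [[0,0,-0.9],0,0.16]
    - [[0,0,-0.9],0,0.16]
    - [[0.53,-0.83,0],0,0]
    - [[0.53,-0.83,0],0,0]
    - [[0.53,-0.83,0],0,0]
    - [[0.53,-0.83,0],0,0]
    - [[0.53,-0.83,0],0,0]
    - [[0.53,-0.83,0],0,0]
    - [[0.53,-0.83,0],0,0]
    - [[0.53,-0.83,0],0,0]
    - [[0,0,0],0,0]
    - [[0,0,0],0,0]

```text
t: 9.48
ee_pos: [368.8, 241.4, 162.5]
orientation: [0.002, 3.141, 0.001]
ft_force: [0.3, 0.3, -0.1]
width: 87.7
grasp_force: 0.0
```

```bash
python3 - <<'E'
from fit import *
ims={c:cams.get_image(c) for c in("top","side")}
for t,g,z in(("dropper_white",(370,241),0),("dropper_amber",(440,133),0),("cup_blue",(475,408),7)): print(t,locate(ims,t,g,z))
a=ims["side"]["image"][150:350,130:380,::-1];b=ims["top"]["image"][200:400,130:350,::-1]
cv2.imwrite("pics/c2.png",np.hstack([cv2.resize(a,(400,320)),cv2.resize(b,(352,320))]))
E
```

```text
dropper_white None
dropper_amber (array([440.1, 133.5]), 2, array([-1.6, -0.2,  1.3,  0.2,  0.1, -0.1, -0.1,  0.1]))
cup_blue (array([475.8, 406.2]), 1, array([-1.9, -1. ,  3.1,  1. ]))
```

View pics/c2.png

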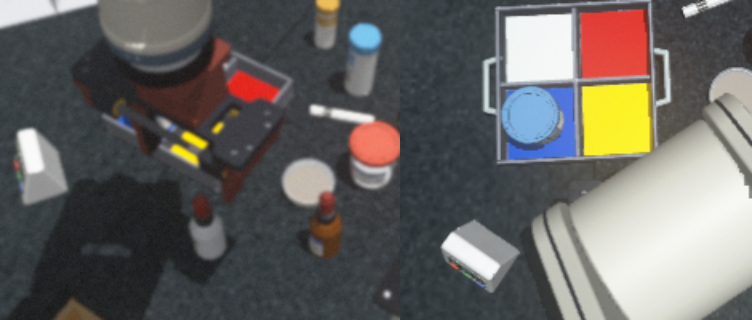

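The blue cup stands in its bay, at top crop (530,115). The network missed the dropper in the side view, so I'll cross-check it by hand from the bulb and base pixels.

```bash
python3 - <<'E'
from fit import *
ims={c:cams.get_image(c) for c in("top","side")}
s=ims["side"]
print("bulb",at(s,257,274,108),"sil side",sil(s,drop,370.2,241.6),"tcp",proj(s,ctrl.get_obs()["ee_pos"]))
print("bulb top view (initial 313,334)",at(ims["top"],313,334,112))
a=s["image"][255:330,225:300];cv2.imwrite("pics/d.png",cv2.resize(a[:,:,::-1],(600,600)))
E
```

```text
bulb [372.52123337 238.03921343] sil side [246.83531794 269.06528573 270.82358743 312.31065736] tcp [249.62647344 256.72464209]
bulb top view (initial 313,334) [370.84183706 240.19483026]
```

View pics/d.png

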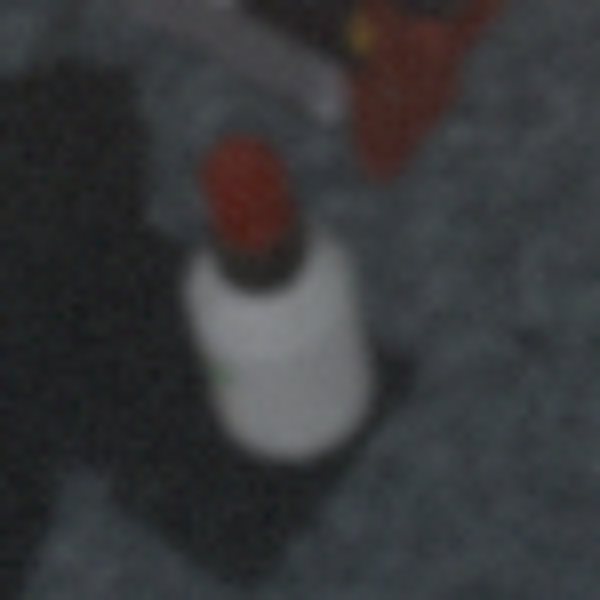

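The dropper's silhouette matches the fit to about 1 px (columns 248–271, rows 271–313), so it's at about (370.5,240). Descend and grip.

move_arm:
  steps:
    - [[-0.06,-0.06,0.5],0,0.3]
    - [[0,0,0.7],0,0.3]
    - [[0,0,0.7],0,0.3]
    - [[0,0,0.7],0,0.3]
    - [[0,0,0.7],0,0.3]
    - [[0,0,0.7],0,0.3]
    - [[0,0,0.5],0,0.3]
    - [[0,0,0.3],0,0.3]
    - [[0,0,0.14],0,0.3]
    - [[0,0,0],0,0.3]
    - [[0,0,0],0,0.45]
    - [[0,0,0],0,0.55]
    - [[0,0,0],0,1]
    - [[0,0,0],0,1]
    - [[0,0,0],0,1]
    - [[0,0,0],0,1]
    - [[0,0,0],0,1]
    - [[0,0,0],0,1]

```text
t: 11.48
ee_pos: [370.9, 240.6, 38.8]
orientation: [0.001, 3.141, 0.001]
ft_force: [0.1, -0.4, 6.5]
width: 33.8
grasp_force: 30.0
```

move_arm:
  steps:
    - [[0,0,-0.3],0,1]
    - [[0,0,-0.6],0,1]
    - [[0,0,-0.7],0,1]
    - [[0,0,-0.7],0,1]
    - [[0,0,-0.7],0,1]
    - [[0,0,-0.6],0,1]
    - [[0,0,-0.4],0,1]
    - [[-0.3,0.27,0],0,1]
    - [[-0.7,0.63,0],0,1]
    - [[-0.7,0.63,0],0,1]
    - [[-0.8,0.72,0],0,1]
    - [[-0.8,0.72,0],0,1]
    - [[-0.8,0.72,0],0,1]
    - [[-0.8,0.72,0],0,1]
    - [[-0.8,0.72,0],0,1]
    - [[-0.8,0.72,0],0,1]
    - [[-0.6,0.54,0],0,1]
    - [[-0.4,0.36,0],0,1]
    - [[0,0,0],0,1]
    - [[0,0,0],0,1]

```text
t: 13.15
ee_pos: [557.8, 409.1, 136.7]
orientation: [-0.0, -3.14, 0.002]
ft_force: [-0.7, 0.1, -0.9]
width: 33.9
grasp_force: 29.9
```

move_arm:
  steps:
    - [[-0.03,0,0.4],0,1]
    - [[0,0,0.7],0,1]
    - [[0,0,0.7],0,1]
    - [[0,0,0.7],0,1]
    - [[0,0,0.5],0,1]
    - [[0,0,0.3],0,1]
    - [[0,0,0.16],0,1]
    - [[0,0,0.04],0,1]
    - [[0,0,0.04],0,1]
    - [[0,0,0.04],0,1]
    - [[0,0,0],0,1]

```text
t: 14.07
ee_pos: [559.2, 409.4, 49.6]
orientation: [0.001, 3.141, 0.001]
ft_force: [-0.8, 0.5, -0.7]
width: 33.6
grasp_force: 29.9
```

move_arm:
  steps:
    - [[0,0,0.05],0,1]
    - [[0,0,0.05],0,1]
    - [[0,0,0],0,1]
    - [[0,0,0],0,1]

```text
t: 14.4
ee_pos: [558.8, 409.1, 46.5]
orientation: [0.001, 3.142, -0.0]
ft_force: [0.3, 0.7, -1.0]
width: 33.8
grasp_force: 29.9
```

move_arm:
  steps:
    - [[0,0,0.05],0,1]
    - [[0,0,0],0,1]
    - [[0,0,0],0,1]

```text
t: 14.65
ee_pos: [559.2, 409.2, 45.9]
orientation: [0.001, 3.141, 0.001]
ft_force: [-1.1, -1.8, 5.2]
width: 33.8
grasp_force: 29.9
```

move_arm:
  steps:
    - [[0,0,0],0,0.37]
    - [[0,0,0],0,0.37]
    - [[0,0,0],0,0.37]
    - [[0,0,0],0,0.37]
    - [[0,0,-0.3],0,0.37]
    - [[0,0,-0.7],0,0.37]
    - [[0,0,-0.9],0,0.37]
    - [[0,0,-0.9],0,0.37]
    - [[0,0,-0.9],0,0.37]
    - [[0,0,-0.9],0,0.37]
    - [[0,0,-0.4],0,0.3]
    - [[0,-0.8,0],0,0]
    - [[0,-0.9,0],0,0]
    - [[0,-0.9,0],0,0]
    - [[0,-0.9,0],0,0]
    - [[0,-0.9,0],0,0]
    - [[0,-0.9,0],0,0]
    - [[0,-0.6,0],0,0]
    - [[0,0,0],0,0]

```text
t: 16.23
ee_pos: [558.4, 259.0, 169.9]
orientation: [-0.004, -3.14, 0.002]
ft_force: [0.3, 0.2, -0.4]
width: 87.7
grasp_force: 0.0
```

```bash
python3 - <<'E'
from fit import *
o=ctrl.get_obs();print(o["ee_pos"],np.round(o["qpos"],3),o["width"])
ims={c:cams.get_image(c) for c in("top","side")}
for t,g,z in(("cup_red",(557,137),0),("vial_orange",(662,109),0),("vial_blue",(663,215),0),("dropper_amber",(440,133),0),("cup_blue",(475,408),7),("dropper_white",(558,409),7)): print(t,locate(ims,t,g,z))
cv2.imwrite("pics/s3.png",np.hstack([ims[c]["image"][80:380,150:550,::-1] for c in ims]))
E
```

```text
[558.4490848  258.95893884 169.905075  ] [ 4.150e-01  4.720e-01  1.689e+00 -1.000e-03  9.820e-01 -1.153e+00] 87.73387747361693
cup_red (array([557.7, 136.2]), 1, array([-0.3, -1.4,  0.3,  1.2]))
vial_orange (array([661.9, 108.6]), 1, array([-0.1, -1.1,  0.1,  1. ]))
vial_blue (array([662.8, 216.2]), 1, array([ 1.1, -1. , -0.9,  1. ]))
dropper_amber (array([439.7, 132.3]), 1, array([-0.5, -0.6,  0.4,  0.6]))
cup_blue (array([476. , 406.7]), 2, array([-2.2, -1.1,  1.8,  0.9, -1.2, -1.4,  1.7,  2.2]))
dropper_white (array([558. , 408.2]), 2, array([-0.3, -1.5,  1.1,  1.1, -0.9, -3.4,  0.1,  0.9]))
```

View pics/s3.png

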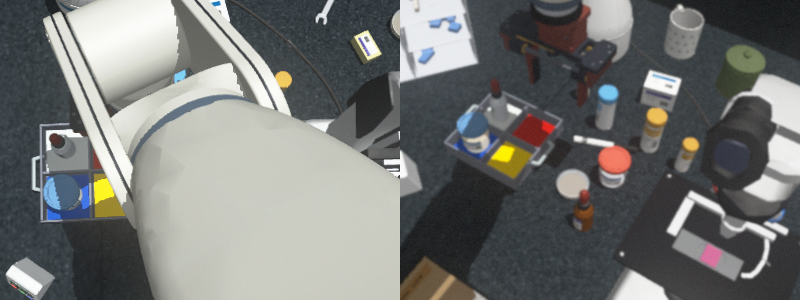

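Both placed things stand well and the bystanders haven't moved. Next, cup_red.

move_arm:
  steps:
    - [[0.04,-0.5,0],0,0]
    - [[0,-0.7,0],0,0]
    - [[0,-0.8,0],0,0]
    - [[0,-0.8,0],0,0]
    - [[0,-0.8,0],0,0]
    - [[0,-0.7,0],0,0]
    - [[0,-0.5,0],0,0]
    - [[0,0,0],0,0]
    - [[0,0,0],0,0]

```text
t: 17.68
ee_pos: [557.8, 141.0, 170.3]
orientation: [0.003, 3.141, 0.0]
ft_force: [-0.7, -0.5, -0.0]
width: 87.9
grasp_force: 0.0
```

move_arm:
  steps:
    - [[0.02,-0.18,0.4],0,0]
    - [[0,0,0.7],0,0]
    - [[0,0,0.7],0,0]
    - [[0,0,0.7],0,0]
    - [[0,0,0.7],0,0]
    - [[0,0,0.7],0,0]
    - [[0,0,0.6],0,0]
    - [[0,0,0.4],0,0]
    - [[0,0,0.26],0,0]
    - [[0,0,0],0,0]
    - [[0,0,0],0,0.2]
    - [[0,0,0],0,1]
    - [[0,0,0],0,1]
    - [[0,0,0],0,1]
    - [[0,0,0],0,1]
    - [[0,0,0],0,1]
    - [[0,0,0],0,1]
    - [[0,0,0],0,1]

```text
t: 19.18
ee_pos: [557.7, 137.0, 41.7]
orientation: [0.001, 3.141, 0.0]
ft_force: [-0.2, -1.8, 5.2]
width: 56.9
grasp_force: 30.0
```

move_arm:
  steps:
    - [[0,0,-0.3],0,1]
    - [[0,0,-0.7],0,1]
    - [[0,0,-0.8],0,1]
    - [[0,0,-0.8],0,1]
    - [[0,0,-0.5],0,1]
    - [[0,0.3,0],0,1]
    - [[-0.11,0.6,0],0,1]
    - [[0,0.8,0],0,1]
    - [[0,0.8,0],0,1]
    - [[0,0.8,0],0,1]
    - [[0,0.8,0],0,1]
    - [[0,0.8,0],0,1]
    - [[0,0.8,0],0,1]
    - [[0,0.8,0],0,1]
    - [[0,0.6,0],0,1]
    - [[0,0.44,0],0,1]
    - [[0,0,0],0,1]
    - [[0,0,0],0,1]

```text
t: 20.68
ee_pos: [559.5, 325.9, 117.9]
orientation: [0.001, -3.141, 0.001]
ft_force: [-0.4, 0.1, -0.1]
width: 56.6
grasp_force: 30.0
```

move_arm:
  steps:
    - [[-0.03,0,0.4],0,1]
    - [[0,0,0.6],0,1]
    - [[0,0,0.6],0,1]
    - [[0,0,0.5],0,1]
    - [[0,0,0.3],0,1]
    - [[0,0,0.2],0,1]
    - [[0,0,0.08],0,1]
    - [[0,0,0.04],0,1]
    - [[0,0,0],0,1]
    - [[0,0,0],0,1]
    - [[0,0,0],0,1]

```text
t: 21.6
ee_pos: [561.2, 325.9, 51.3]
orientation: [0.001, 3.141, 0.001]
ft_force: [0.3, 0.1, -0.6]
width: 56.9
grasp_force: 30.0
```

move_arm:
  steps:
    - [[0,0,0.05],0,1]
    - [[0,0,0.04],0,1]
    - [[0,0,0.04],0,1]
    - [[0,0,0],0,1]
    - [[0,0,0],0,1]

```text
t: 22.02
ee_pos: [561.4, 325.7, 48.8]
orientation: [0.001, 3.14, 0.001]
ft_force: [-0.9, -2.3, 8.5]
width: 56.8
grasp_force: 30.0
```

move_arm:
  steps:
    - [[0,0,0],0,0.16]
    - [[0,0,0],0,0.16]
    - [[0,0,0],0,0.16]
    - [[0,0,0],0,0.16]
    - [[0,0,-0.3],0,0.16]
    - [[0,0,-0.7],0,0.16]
    - [[0,0,-0.9],0,0.16]
    - [[0,0,-0.9],0,0.16]
    - [[0,0,-0.9],0,0.16]
    - [[0,0,-0.9],0,0.16]
    - [[-0.4,-0.87,0],0,0.26]
    - [[-0.4,-0.87,0],0,0.26]
    - [[-0.4,-0.87,0],0,0.26]
    - [[-0.4,-0.87,0],0,0.26]
    - [[-0.4,-0.87,0],0,0.26]
    - [[-0.4,-0.87,0],0,0.26]
    - [[-0.4,-0.87,0],0,0.26]
    - [[-0.4,-0.87,0],0,0.26]
    - [[-0.4,-0.87,0],0,0.26]

```text
t: 23.6
ee_pos: [651.1, 128.7, 162.9]
orientation: [0.001, 3.141, 0.0]
ft_force: [1.3, 0.1, 0.2]
width: 65.2
grasp_force: 0.0
```

move_arm:
  steps:
    - [[-0.4,-0.87,0],0,0.26]
    - [[0,0,0],0,0.26]
    - [[0,0,0],0,0.26]
    - [[0,0,0],0,0.26]

```text
t: 23.93
ee_pos: [660.4, 108.4, 162.5]
orientation: [-0.001, -3.141, -0.0]
ft_force: [-1.5, 0.2, 0.1]
width: 65.0
grasp_force: 0.0
```

```bash
python3 - <<'E'
from fit import *
o=ctrl.get_obs();print(o["ee_pos"],o["ft_force"],o["width"])
ims={c:cams.get_image(c) for c in("top","side")}
for t,g,z in(("cup_red",(561,325),7),("vial_orange",(662,109),0),("vial_blue",(663,215),0)): print(t,locate(ims,t,g,z))
cv2.imwrite("pics/s4.png",np.hstack([ims[c]["image"][80:380,200:600,::-1] for c in ims]))
E
```

```text
[660.37175904 108.40575171 162.5427139 ] [-1.45834507  0.18114588  0.05644479] 65.00118325220599
cup_red (array([559.7, 326.1]), 2, array([-0.4, -1. ,  0.6,  1.6,  0.4, -0.8, -0.6,  0.3]))
vial_orange (array([661.6, 108.1]), 2, array([ 0.4, -0.8, -0.6,  1.6,  0. , -1.9,  0.3,  1.2]))
vial_blue (array([664.2, 215.4]), 2, array([ 0.5, -0.4, -0.8,  1. ,  0.7, -1.2, -0.2,  0.8]))
```

View pics/s4.png

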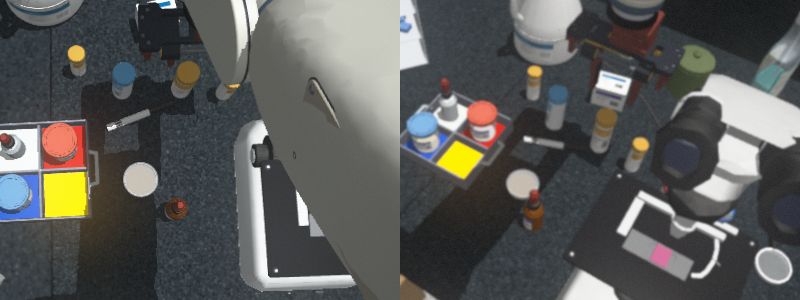

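All in place so far: the red cup stands at top crop (60,140), and the gripper hangs over the largest orange vial at top crop (187,78). I'll descend in stages with a force check.

move_arm:
  steps:
    - [[-0.05,0,0.3],0,0.26]
    - [[0,0,0.6],0,0.26]
    - [[0,0,0.6],0,0.26]
    - [[0,0,0.6],0,0.26]
    - [[0,0,0.4],0,0.26]
    - [[0,0,0],0,0.26]

```text
t: 24.83
ee_pos: [660.3, 107.8, 97.1]
orientation: [-0.001, -3.137, 0.001]
ft_force: [-0.1, -0.1, 1.1]
width: 65.0
grasp_force: 0.0
```

move_arm:
  steps:
    - [[-0.04,0,0.4],0,0.26]
    - [[0,0,0.5],0,0.26]
    - [[0,0,0.5],0,0.26]
    - [[0,0,0.4],0,0.26]
    - [[0,0,0.3],0,0.26]
    - [[0,0,0.1],0,0.26]
    - [[0,0,0],0,0.26]
    - [[0,0,0],0,0.45]
    - [[0,0,0],0,0.55]
    - [[0,0,0],0,1]
    - [[0,0,0],0,1]
    - [[0,0,0],0,1]
    - [[0,0,0],0,1]
    - [[0,0,0],0,1]
    - [[0,0,0],0,1]

```text
t: 26.08
ee_pos: [663.4, 108.2, 45.4]
orientation: [0.001, 3.141, 0.0]
ft_force: [0.7, 0.0, 4.1]
width: 37.4
grasp_force: 30.0
```

move_arm:
  steps:
    - [[0,0,-0.3],0,1]
    - [[0,0,-0.6],0,1]
    - [[0,0,-0.7],0,1]
    - [[0,0,-0.8],0,1]
    - [[0,0,-0.8],0,1]
    - [[0,0,-0.7],0,1]
    - [[0,0,-0.4],0,1]
    - [[0.3,0.35,0],0,1]
    - [[0.6,0.69,0],0,1]
    - [[0.7,0.8,0],0,1]
    - [[0.7,0.8,0],0,1]
    - [[0.7,0.8,0],0,1]
    - [[0.7,0.8,0],0,1]
    - [[0.7,0.8,0],0,1]
    - [[0.7,0.8,0],0,1]
    - [[0.7,0.8,0],0,1]
    - [[0.7,0.8,0],0,1]
    - [[0.6,0.69,0],0,1]
    - [[0.4,0.47,0],0,1]
    - [[0,0,0],0,1]

```text
t: 27.75
ee_pos: [472.4, 324.8, 151.6]
orientation: [0.004, -3.139, 0.001]
ft_force: [0.1, -0.8, -0.5]
width: 37.0
grasp_force: 30.0
```

move_arm:
  steps:
    - [[0.3,0.35,0],0,1]
    - [[0.2,0.23,0],0,1]
    - [[0,0,0],0,1]
    - [[0,0,0],0,1]
    - [[0,0,0],0,1]

```text
t: 28.17
ee_pos: [463.3, 337.3, 152.3]
orientation: [-0.001, -3.142, 0.0]
ft_force: [-0.1, 0.3, -0.3]
width: 37.3
grasp_force: 30.0
```

I overshot by 14 mm in the second call. I'll correct it while still high, then lower.

move_arm:
  steps:
    - [[-0.3,-0.3,0],0,1]
    - [[-0.23,-0.25,0],0,1]
    - [[0,0,0],0,1]
    - [[0,0,0.4],0,1]
    - [[0,0,0.7],0,1]
    - [[0,0,0.7],0,1]
    - [[0,0,0.7],0,1]
    - [[0,0,0.6],0,1]
    - [[0,0,0.4],0,1]
    - [[0,0,0.3],0,1]
    - [[0,0,0.1],0,1]
    - [[0,0,0],0,1]
    - [[0,0,0],0,1]

```text
t: 29.25
ee_pos: [476.7, 324.1, 55.3]
orientation: [0.001, 3.141, 0.001]
ft_force: [0.7, -0.1, -1.2]
width: 37.3
grasp_force: 30.0
```

move_arm:
  steps:
    - [[0,0,0.04],0,1]
    - [[0,0,0.04],0,1]
    - [[0,0,0.02],0,1]
    - [[0,0,0],0,1]
    - [[0,0,0],0,1]

```text
t: 29.67
ee_pos: [476.4, 323.9, 52.6]
orientation: [0.001, 3.141, 0.0]
ft_force: [0.5, 0.7, -1.1]
width: 37.4
grasp_force: 30.0
```

move_arm:
  steps:
    - [[0,0,0.04],0,1]
    - [[0,0,0.02],0,1]
    - [[0,0,0],0,1]
    - [[0,0,0],0,1]

```text
t: 30.0
ee_pos: [477.0, 324.2, 52.4]
orientation: [0.0, 3.14, 0.001]
ft_force: [-1.8, -2.6, 11.5]
width: 37.1
grasp_force: 30.0
```

move_arm:
  steps:
    - [[0,0,0],0,0.41]
    - [[0,0,0],0,0.41]
    - [[0,0,0],0,0.41]
    - [[0,0,0],0,0.41]
    - [[0,0,-0.3],0,0.41]
    - [[0,0,-0.7],0,0.41]
    - [[0,0,-0.9],0,0.41]
    - [[0,0,-0.9],0,0.41]
    - [[0,0,-0.9],0,0.41]
    - [[0,0,-0.9],0,0.41]
    - [[0,0,-0.9],0,0.41]
    - [[0,0,-0.9],0,0.41]
    - [[0.8,0,0],0,0.41]
    - [[0.9,0,0],0,0.41]
    - [[0.9,0,0],0,0.41]
    - [[0.9,0,0],0,0.41]
    - [[0.7,0,0],0,0.41]
    - [[0,0,0],0,0.41]
    - [[0,0,0],0,0.41]
    - [[0,0,0],0,0.41]

```text
t: 31.67
ee_pos: [372.2, 324.3, 211.5]
orientation: [0.0, 3.14, 0.001]
ft_force: [-0.5, 0.2, 0.1]
width: 51.7
grasp_force: 0.0
```

```bash
python3 - <<'E'
from fit import *
o=ctrl.get_obs();print(o["t"],o["ee_pos"],o["ft_force"])
ims={c:cams.get_image(c) for c in("top","side")}
for t,g,z in(("cup_red",(560,325),7),("cup_blue",(475,408),7),("vial_orange",(476,324),7),("dropper_white",(558,409),7),("vial_blue",(663,215),0),("dropper_amber",(440,133),0)): print(t,locate(ims,t,g,z))
cv2.imwrite("pics/s5.png",np.hstack([ims[c]["image"][80:380,150:550,::-1] for c in ims]))
E
```

```text
31.6667 [372.15975836 324.31789597 211.45510262] [-0.45397599  0.21933592  0.12742476]
cup_red (array([560.5, 325.4]), 2, array([-0.9, -1.5,  1. ,  1.1, -0. , -0.9, -0. ,  1.2]))
cup_blue (array([483.3, 391.5]), 1, array([ -2.7, -10.6,   7.8,   2. ]))
vial_orange (array([476.3, 324.5]), 2, array([-0.1, -1.4,  0.6,  0.7, -1.5, -1.5,  0.4,  1.4]))
dropper_white (array([556.7, 409.8]), 1, array([-0.2, -0.7,  0.2,  0.8]))
vial_blue (array([663.1, 214.6]), 2, array([-0. , -0.8, -0.3,  1.5,  0.8, -0.8, -0.1,  1.3]))
dropper_amber (array([440.7, 132.9]), 2, array([-1.3, -0.6,  1.6,  0.9, -0.5, -0.2,  0.4,  0. ]))
```

View pics/s5.png

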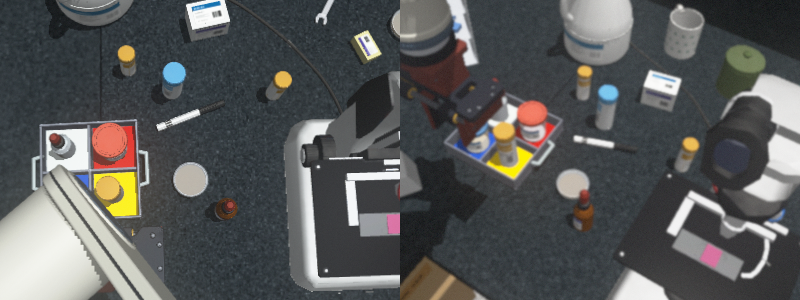

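The vial, red cup and white dropper stand in their bays. The blue cup is half hidden by the arm (the off fit comes from that), but it shows upright in its bay in the side view. Nothing touches the robot, so I'll hand in.

```bash
python3 -c "
from h import *
print(ctrl.close_job())"
```

```text
the job is handed in; nothing more can be done
None
```

The job is handed in at about 32 s with all four things standing let go on their pads and the blue-capped vial and amber dropper bottle unmoved; the blue cup was half hidden in the last pictures, and no verdict came back.

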